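# Snap a porcelain peg knob onto its stud and hold it home

### The job

Slide the porcelain peg knob along the slot of its storage rail and out of the open end, then press it mouth-down onto the steel stud of the back plate until it clicks, and keep pressing so that it pushes the rubber collar firmly down. Finish while still holding the knob pressed down like that: do not let go or ease off. Leave the cup, bowl and vase where they stand.

Things in the scene. Friction and masses are not known exactly. Their poses are not given: they have to be found in the camera images.
- knob_center (a point): Centre (on axis, 38 mm above the mouth, 38 mm below the top) of the loose white porcelain knob, 0.08 to 0.16 kg, upright in the rail, mouth down, round about z (up). Skirt 44 mm wide for the lower 32 mm, then a straight stem 24 mm wide for the upper 44 mm: grip this. Socket in the underside 29 mm deep, 28 mm wide, with an inner lip 3 mm high and 22 mm wide at the mouth.
- rail_mouth (a point): Open end of the fixed aluminium rail: centre of its floor (4 mm above the bench). x points along the slot to the closed end, 150 mm in; z up. Channel 50 mm wide inside, 66 outside; lips 3 mm thick (tops 43 mm above the bench) leave a slot 32 mm wide for the stem and keep the skirt from being lifted out. The knob slides out along -x; free once its centre is at x < -25 mm.
- stud_base (a point): Foot of the stud, on its axis, on top of the steel back plate (90 x 70 mm) fixed in a plywood block (120 x 100 mm) on the bench; 24 mm above the bench. z up along the stud: 19 mm wide, 33 mm tall, top 8 mm tapering to 8 mm. Four sprung balls stand 4 mm out of its sides 19.5 mm up. Knob fully home: its mouth 6 mm and its centre 44 mm above this point.
- stud_tip (a point): Top of the same stud, on its axis, 33 mm above its foot. Heights of the knob's mouth above the foot: at 24 mm its lip meets the balls; pushing on takes up to 7 to 12 N (the peak is near 21 mm), then with a click the force drops away and the balls draw the knob down; at 12 mm the mouth meets the collar. Pressing on then pushes the collar down.
- collar (a joint): Travel in m of the black rubber-faced sprung collar (42 mm in diameter) round the stud's foot: 0 when up (top face 12 mm above the plate), grows as the knob pushes it down, stop at 0.006. It takes 2 N to start it and 1.6 N more per mm; it springs back up when not pressed. Half-way down or more is firmly down.
- cup: Bystander: white porcelain cup, 72 mm wide, 62 mm tall; origin at its underside.
- bowl: Bystander: white porcelain bowl, 110 mm wide, 45 mm tall; origin at its underside.
- vase: Bystander: small white porcelain vase, 72 mm wide, 85 mm tall; origin at its underside.
There are look-alikes about, which are no part of the job. Of the things that look like the part that bears rail_mouth, take the one that is farthest to the robot's right at the start.

How it is judged:
By the outcome, as a careful person would: the job done as asked, in the order asked, and still so for the second after the job is handed in, while the arm keeps its last pose, push and grip.
It also fails if it takes over 64 s, if anything falls off the work surface, if the arm or the gripper's body presses on something with over 40 N, if the wrist force passes 120 N, or if a joint passes its speed limit or range.

### The arm

A 6-joint arm with a two-finger parallel gripper is mounted at the origin on the work surface. World frame = base frame: x ahead of the robot, y to its left, z up, the work surface at z = 0. Lengths are in m, angles in rad, forces in N, time in s.
With the tool pointing down it reaches from about 0.275 to 0.75 m from the base axis. Payload 10.2 kg.
Tool frame: the origin (TCP) lies midway between the tips of the shut fingers; the grasp point (between the pads) lies 19 mm behind it; x points along the fingers, y is the direction in which the jaws open and shut, and the axes are right-handed (so a half turn about x gives the same grasp; the last joint's range is limited). The gripper opens to 85 mm and grips with 20 to 120 N. Pads are 22 mm wide; open, the fingers measure 114 mm over their backs; the gripper's body (76 mm by 85 mm) begins 54 mm behind the grasp point. The pads swing forward as they close: fully open they stand 13 mm farther back than shut.
Start: joints at [0.946, 0.313, 1.498, -0, 1.331, -0.223], TCP at [0.205, 0.483, 0.231] pointing down, gripper open.
Joint ranges: [-2.94, 2.94], [-0.97, 2.17], [0.19, 2.56], [-1.23, 4.37], [0.02, 3.11], [-2.88, 2.88]. Speed limits (rad/s): [2.39, 2.39, 3.01, 3.14, 3.14, 3.14].

### API

Orientations are given as a unit quaternion [w, x, y, z].
In Python, from rig import env gives the robot as it stands.
- The arm moves only by the tool send_rows, never from a script. Its argument "increments" is a list of rows, each an object with "offset": the shift along the tool's x, y, z in cm, a list of three; "angular": the turn, a rotation vector about the tool's x, y, z in degrees, a list of three; "fingers": the gripper command: -1 is shut, 1 is fully open, values between are in proportion. A call has 1 to 8 rows; each row is the pose to reach, as a shift and turn from the pose measured when the call began, along the tool's axes at that moment; what a row does not reach only later rows make up. A row lasts 1/12 s, in which the tool goes at most 41.7 mm and 7.16 degrees, less where a joint would pass 70% of its speed; a pose out of reach is approached as far as the arm can. A call with a gripper value outside its range is refused whole. The fingers move at their own pace and stop on an object; the grip force is fixed at half the most. Time passes only in rows, so rows that repeat a pose let the fingers close. It gives the time, the measured TCP pose, the force and the opening at its end, in the units of the state.
- env.sense(): the state, without advancing time (a new reading comes with each control period).
- env.get_image(name): name is "scene" or "top"; returns a dict with "color" (480x640x3 uint8, red, green, blue), "K" (3x3 intrinsics, pixels), "position" and "orientation" of the camera in the world. Camera axes: x right, y up, looking along -z (the intrinsics and any distortion apply to the point x, -y, -z); pixel columns grow to the right and rows downward; lengths in m; the calibration is good to about 2 mm. A picture is of the moment at which its call begins. There is no depth.
- env.finish_job(): hands the job in, once; it reports no verdict.
The state is a dict: "time": time; "qpos": joint angles; "qvel": joint speeds; "tau": joint torques, N m; "tool_pos": TCP position; "ee_rot": TCP orientation; "wrist_force": force on the tool from outside, world axes, zero at the start; "wrist_torque": the same for the moment, N m; "finger_gap": opening from 0.0 (shut) to 1.0 (fully open).
Only numpy, scipy, OpenCV 4.12 (cv2) and the standard library are available. Lean on these libraries where they do the work, as an engineer would, in place of code of your own. Each camera call takes 0.05 s, during which the arm holds its last target.

## Working session

There is one attempt and no reset: what is moved stays moved. The work goes in short steps, Python scripts to look and compute and a tool call to move; the robot and the scene stay as the last step left them, time stands still between calls to the robot, and variables do not carry over. Pictures are saved under pics/ and viewed, and the job is handed in when it is done.

Besides the shell and the picture viewer there is one more tool, called after "Request:" in YAML: its name, and indented under it one key for each argument. send_rows: Moves the arm, as the interface text tells. Its arguments: {"type":"object","properties":{"increments":{"type":"array","items":{"type":"object","properties":{"offset":{"type":"array","items":{"type":"number"}},"angular":{"type":"array","items":{"type":"number"}},"fingers":{"type":"number"}}}}},"required":["increments"]}

```bash
mkdir -p pics; cat > h.py <<'E'
import numpy as np, cv2
from rig import env
from scipy.spatial.transform import Rotation as R
def q2R(q): return R.from_quat([q[1],q[2],q[3],q[0]]).as_matrix()
def ray(im,u,v):
    K=np.array(im["K"]); d=np.array([(u-K[0,2])/K[0,0],-(v-K[1,2])/K[1,1],-1.0])
    return np.array(im["position"]), q2R(im["orientation"])@d
def at_z(im,u,v,z):
    p,d=ray(im,u,v); return p+d*(z-p[2])/d[2]
def proj(im,X):
    c=q2R(im["orientation"]).T@(np.array(X)-np.array(im["position"])); K=np.array(im["K"])
    return K[0,2]+K[0,0]*c[0]/-c[2], K[1,2]+K[1,1]*(-c[1])/-c[2]
def save(im,name): cv2.imwrite("pics/"+name,im["color"][:,:,::-1])
E
python3 - <<'E'
from h import *
import pickle
for n in("scene","top"):
    im=env.get_image(n); save(im,n+"0.png"); pickle.dump(im,open(n+"0.pkl","wb")); print(n,{k:v for k,v in im.items() if k!="color"})
print(env.sense())
E
```

```text
scene {'K': array([[433.41922462,   0.        , 317.73535089],
       [  0.        , 433.41922462, 240.13380768],
       [  0.        ,   0.        ,   1.        ]]), 'position': array([0.97752709, 0.32429211, 0.59726837]), 'orientation': array([0.41428393, 0.17505848, 0.35714504, 0.81863959])}
top {'K': array([[527.89669575,   0.        , 323.68927411],
       [  0.        , 527.89669575, 242.52533003],
       [  0.        ,   0.        ,   1.        ]]), 'position': array([ 0.38886205, -0.00959524,  0.9280535 ]), 'orientation': array([-0.70240117, -0.05505128,  0.05428876,  0.70756956])}
{'time': 0.1, 'qpos': array([ 9.45587760e-01,  3.13390045e-01,  1.49834833e+00,  1.74556054e-05,
        1.33100957e+00, -2.23418385e-01]), 'qvel': array([-0.00041847, -0.00058878, -0.0037423 , -0.00138689,  0.00132917,
       -0.00131975]), 'tau': array([ 2.96974104e-03, -4.12899470e+01, -2.60142195e+01, -1.49032244e-04,
        3.08843577e-03,  5.01911217e-06]), 'tool_pos': array([0.20518999, 0.48299509, 0.23079916]), 'ee_rot': array([ 0.69271167,  0.14073233,  0.69305892, -0.14147187]), 'wrist_force': array([-0.12311696,  0.01873176, -0.09853195]), 'wrist_torque': array([ 0.03959063, -0.01980868,  0.01418155]), 'finger_gap': 0.9993792115278599}
```

View pics/scene0.png

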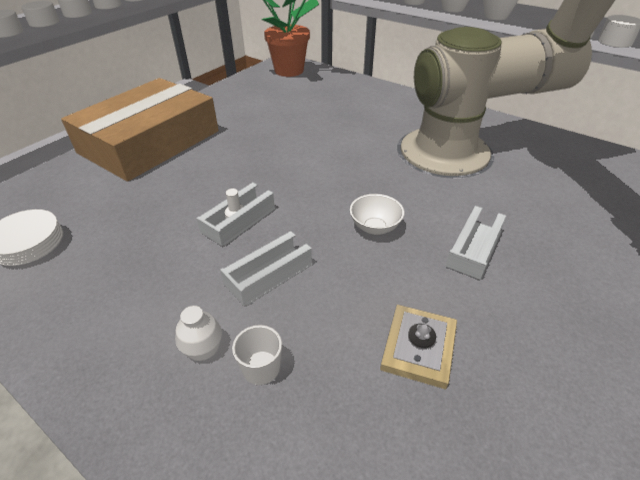

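View pics/top0.png

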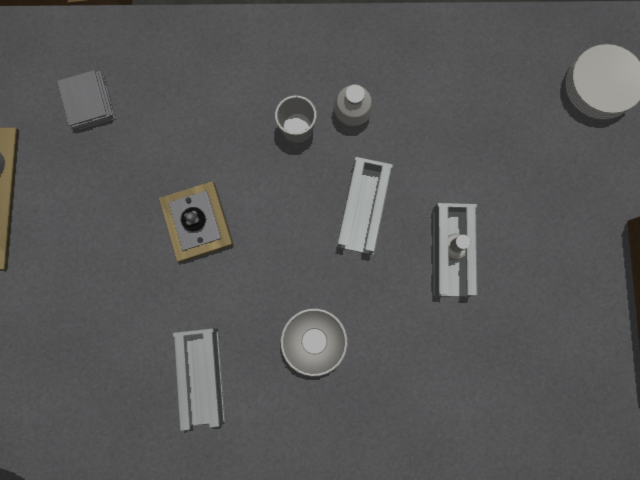

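The scene shows three rails. In the top picture they are at about (365,205), (457,250) and (200,380). The one at (457,250) is farthest to the robot's right (image right = -y), and it is the only one holding a knob, at (460,243). I'll enlarge it to confirm and find its open end.

```bash
python3 - <<'E'
import pickle,cv2,numpy as np
t=pickle.load(open("top0.pkl","rb"))["color"][:,:,::-1]; s=pickle.load(open("scene0.pkl","rb"))["color"][:,:,::-1]
def crop(i,x0,y0,w,h,k): return cv2.resize(i[y0:y0+h,x0:x0+w],None,fx=k,fy=k,interpolation=cv2.INTER_CUBIC)
a=crop(t,420,190,75,120,5); b=crop(s,190,175,100,75,4)
c=np.zeros((600,790,3),np.uint8); c[:,:375]=a; c[:300,385:785]=b; b=crop(t,150,175,95,95,3); c[305:590,385:670]=b
cv2.imwrite("pics/crop0.png",cv2.convertScaleAbs(c,alpha=1.5))
E
```

```text
(no output)
```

View pics/crop0.png

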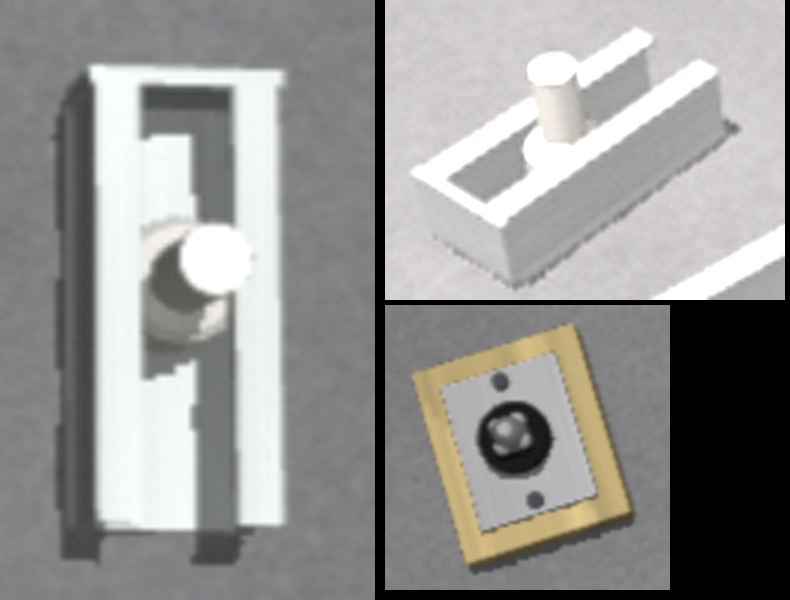

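```bash
python3 - <<'E'
from h import *
import pickle
t=pickle.load(open("top0.pkl","rb")); s=pickle.load(open("scene0.pkl","rb"))
def a(c,k,x0,y0,z,ox=0,oy=0): return at_z(t,(c[0]-ox+.5)/k-.5+x0,(c[1]-oy+.5)/k-.5+y0,z)
r=[a(c,5,420,190,.043) for c in((93,68),(283,72),(96,525),(285,523))]
for p in r: print(p.round(4))
print("W",np.linalg.norm(r[0]-r[1]),"L",np.linalg.norm(r[0]-r[2]))
d=(r[0]+r[1]-r[2]-r[3]);print("rail yaw",np.degrees(np.arctan2(d[1],d[0])), "mouth",(r[2]+r[3])/2)
k=a((216,259),5,420,190,.080); print("knob",k)
kp=np.array([at_z(s,190+(553-385)/4,175+68/4,.080)]);print("knob scene",kp)
pl=[a(c,3,150,175,.024,385,305) for c in((440,388),(553,352),(595,497),(483,532))]
for p in pl: print(p.round(4))
print("plate c",np.mean(pl,0),[np.linalg.norm(pl[i]-pl[i-1]) for i in range(4)])
print("collar",a((515,438),3,150,175,.036,385,305),"tip",a((512,430),3,150,175,.055,385,305))
for n,z,im in(("stud",0,0),):
  c=np.mean(pl,0)
  for z in(.024,.036,.057): print(proj(t,[c[0],c[1],z]),proj(s,[c[0],c[1],z]))
print(proj(s,[k[0],k[1],.08]))
c=cv2.resize(s["color"][300:390,375:465,::-1],None,fx=6,fy=6,interpolation=cv2.INTER_CUBIC);cv2.imwrite("pics/stud.png",c)
E
```

```text
[ 0.5938 -0.2061  0.043 ]
[ 0.5919 -0.2713  0.043 ]
[ 0.4375 -0.2008  0.043 ]
[ 0.4377 -0.2639  0.043 ]
W 0.06513653482516621 L 0.1564071527766411
rail yaw -2.33486386364207 mouth [ 0.43758727 -0.23237033  0.043     ]
knob [ 0.52135317 -0.23532339  0.08      ]
knob scene [[ 0.52442835 -0.22956877  0.08      ]]
[0.6034 0.2636 0.024 ]
[0.6245 0.198  0.024 ]
[0.5381 0.1714 0.024 ]
[0.5181 0.2355 0.024 ]
plate c [0.57099686 0.21713215 0.024     ] [np.float64(0.08977311587519518), np.float64(0.06886518815430809), np.float64(0.09046789908912545), np.float64(0.06717215860443446)]
collar [0.57075661 0.21573639 0.036     ] tip [0.57148297 0.21276735 0.055     ]
(np.float64(193.8976530617048), np.float64(220.23342016407054)) (np.float64(421.1876522736777), np.float64(336.5967281540788))
(np.float64(192.19438054837204), np.float64(218.86918502163073)) (np.float64(422.38635137413905), np.float64(332.09662473187325))
(np.float64(189.10431052707898), np.float64(216.39419521075243)) (np.float64(424.55651437473364), np.float64(323.9494942785672))
(np.float64(231.0299313289334), np.float64(190.23075396000374))
```

View pics/stud.png

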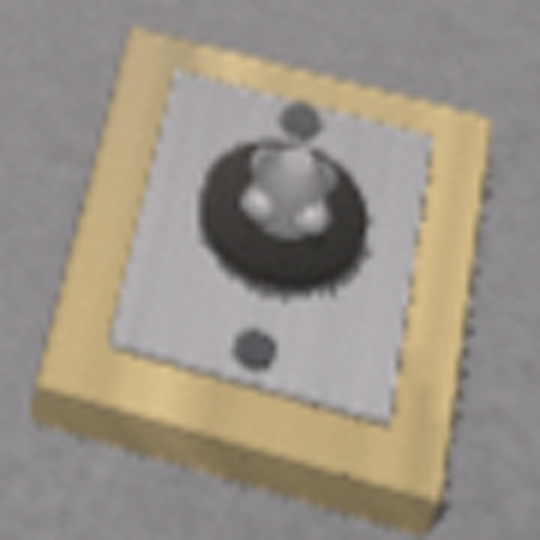

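```bash
python3 - <<'E'
from h import *
import pickle
t=pickle.load(open("top0.pkl","rb")); s=pickle.load(open("scene0.pkl","rb"))
c=cv2.resize(t["color"][195:245,165:225,::-1],None,fx=12,fy=12,interpolation=cv2.INTER_CUBIC);cv2.imwrite("pics/studtop.png",cv2.convertScaleAbs(c,alpha=1.7))
st=env.sense(); M=q2R(st["ee_rot"]); print("tool axes cols\n",M.round(3))
# desired: x down, y along rail axis (yaw -2.3)
th=np.radians(-2.3)
for sg in(1,-1):
    y=sg*np.array([np.cos(th),np.sin(th),0]); x=np.array([0,0,-1.]); D=np.c_[x,y,np.cross(x,y)]
    print(sg,np.degrees(R.from_matrix(M.T@D).as_rotvec()))
print("shift to knob, tool axes cm", 100*M.T@(np.array([.523,-.2345,.2])-st["tool_pos"]))
E
```

```text
tool axes cols
 [[-0.001  0.391  0.92 ]
 [-0.001  0.92  -0.391]
 [-1.    -0.001 -0.   ]]
1 [6.92788722e+01 2.52310385e-02 6.57363706e-02]
-1 [-1.10721106e+02 -7.25824800e-02  2.78587231e-02]
shift to knob, tool axes cm [  3.12448845 -53.60334073  57.30994174]
```

View pics/studtop.png

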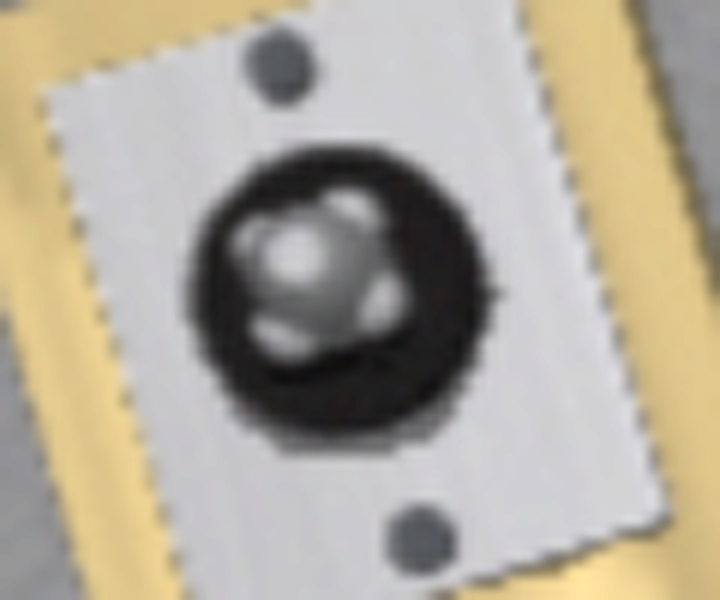

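The crop confirms it: the rail at (457,250) holds the knob, and its open end faces the robot (-x). The stud tip projects to within about 1 px of where the plate centre predicts. I'll move above the knob with the jaws along the slot.

Request:
send_rows:
  increments:
    - {"offset": [1, -3.4, 3.6], "angular": [4, 0, 0], "fingers": 1}
    - {"offset": [1, -6.5, 7], "angular": [8, 0, 0], "fingers": 1}
    - {"offset": [1, -9.8, 10.5], "angular": [12, 0, 0], "fingers": 1}
    - {"offset": [1, -13, 14], "angular": [17, 0, 0], "fingers": 1}
    - {"offset": [1, -16.3, 17.5], "angular": [21, 0, 0], "fingers": 1}
    - {"offset": [1, -19.5, 21], "angular": [25, 0, 0], "fingers": 1}
    - {"offset": [1, -22.8, 24.4], "angular": [29, 0, 0], "fingers": 1}
    - {"offset": [1, -26, 27.8], "angular": [33, 0, 0], "fingers": 1}

```text
time: 0.77
tool_pos: [0.3401, 0.1774, 0.221]
ee_rot: [0.624, 0.333, 0.624, -0.333]
wrist_force: [1.1, 0.7, 0.3]
finger_gap: 1.003
```

```bash
cat >> h.py <<'E'
def plan(xyz,yaw):
    st=env.sense(); M=q2R(st["ee_rot"]); th=np.radians(yaw)
    y=np.array([np.cos(th),np.sin(th),0]); x=np.array([0,0,-1.]); D=np.c_[x,y,np.cross(x,y)]
    print("t",st["time"],"tcp",np.round(st["tool_pos"],4),"F",np.round(st["wrist_force"],2),"gap",round(st["finger_gap"],3),"q",np.round(st["qpos"],2))
    print("offset cm",(100*M.T@(np.array(xyz)-st["tool_pos"])).round(2),"ang deg",np.degrees(R.from_matrix(M.T@D).as_rotvec()).round(2))
E
python3 -c "
from h import *
plan([.523,-.2345,.15],-2.3)"
```

```text
t 0.7667 tcp [0.3401 0.1774 0.221 ] F [1.13 0.69 0.28] gap 1.003 q [ 0.17  0.    1.89 -0.    1.25 -0.42]
offset cm [ 7.12 -7.71 44.4 ] ang deg [36.1   0.04  0.05]
```

Request:
send_rows:
  increments:
    - {"offset": [0, -0.7, 4], "angular": [4, 0, 0], "fingers": 1}
    - {"offset": [0, -1.4, 8], "angular": [8, 0, 0], "fingers": 1}
    - {"offset": [0, -2.1, 12], "angular": [12, 0, 0], "fingers": 1}
    - {"offset": [0, -2.8, 16], "angular": [16, 0, 0], "fingers": 1}
    - {"offset": [0, -3.5, 20], "angular": [20, 0, 0], "fingers": 1}
    - {"offset": [1, -4.2, 24], "angular": [24, 0, 0], "fingers": 1}
    - {"offset": [2, -4.9, 28], "angular": [28, 0, 0], "fingers": 1}
    - {"offset": [3, -5.6, 32], "angular": [31, 0, 0], "fingers": 1}

```text
time: 1.43
tool_pos: [0.4716, -0.1213, 0.1907]
ee_rot: [0.511, 0.488, 0.511, -0.489]
wrist_force: [-0.0, 0.9, 0.1]
finger_gap: 1.0
```

```bash
python3 -c "
from h import *
plan([.523,-.2345,.12],-2.3)"
```

```text
t 1.4333 tcp [ 0.4716 -0.1213  0.1907] F [-0.03  0.88  0.14] gap 1.0 q [-0.49  0.27  1.67 -0.    1.21 -0.54]
offset cm [ 7.07  4.63 11.53] ang deg [4.87 0.04 0.04]
```

Request:
send_rows:
  increments:
    - {"offset": [1, 1.5, 3.8], "angular": [2, 0, 0], "fingers": 1}
    - {"offset": [2, 3, 7.6], "angular": [4, 0, 0], "fingers": 1}
    - {"offset": [4, 4.6, 11.5], "angular": [4.9, 0, 0], "fingers": 1}
    - {"offset": [6, 4.6, 11.5], "angular": [4.9, 0, 0], "fingers": 1}
    - {"offset": [7, 4.6, 11.5], "angular": [4.9, 0, 0], "fingers": 1}
    - {"offset": [7, 4.6, 11.5], "angular": [4.9, 0, 0], "fingers": 1}

```text
time: 1.93
tool_pos: [0.5213, -0.2332, 0.118]
ee_rot: [-0.488, -0.509, -0.492, 0.511]
wrist_force: [-0.7, -0.1, 0.4]
finger_gap: 0.999
```

```bash
python3 - <<'E'
from h import *
plan([.523,-.2345,.046],-2.3)
for n,(x,y,w,h) in(("scene",(160,110,160,150)),("top",(390,170,130,150))):
    im=env.get_image(n); cv2.imwrite(f"pics/{n}1.png",cv2.resize(im["color"][y:y+h,x:x+w,::-1],None,fx=4,fy=4,interpolation=cv2.INTER_CUBIC))
E
```

```text
t 1.9333 tcp [ 0.5213 -0.2332  0.118 ] F [-0.69 -0.08  0.42] gap 0.999 q [-0.63  0.52  1.5  -0.    1.13 -0.58]
offset cm [7.19 0.21 0.14] ang deg [-0.05 -0.15  0.31]
```

View pics/scene1.png

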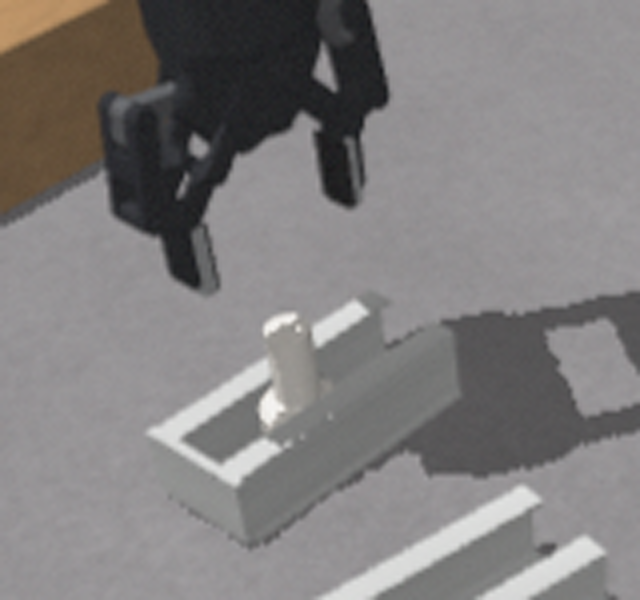

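View pics/top1.png

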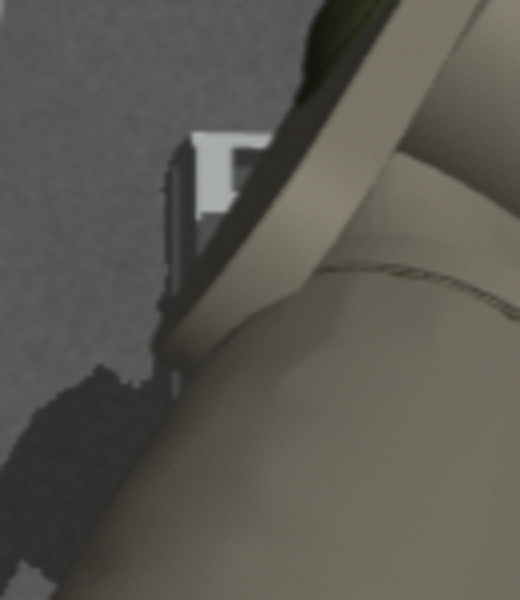

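The knob is upright between the open jaws in the scene view (crop (285,340), between fingertips at (205,290) and (350,205)). The top view is blocked by the arm. I'll descend with the fingertips kept above the lips.

Request:
send_rows:
  increments:
    - {"offset": [1.8, 0.2, 0.1], "angular": [0, 0, 0.3], "fingers": 1}
    - {"offset": [3.6, 0.2, 0.1], "angular": [0, 0, 0.3], "fingers": 1}
    - {"offset": [5.4, 0.2, 0.1], "angular": [0, 0, 0.3], "fingers": 1}
    - {"offset": [6.6, 0.2, 0.1], "angular": [0, 0, 0.3], "fingers": 1}
    - {"offset": [7.1, 0.2, 0.1], "angular": [0, 0, 0.3], "fingers": 1}
    - {"offset": [7.1, 0.2, 0.1], "angular": [0, 0, 0.3], "fingers": 1}

```text
time: 2.53
tool_pos: [0.5245, -0.2338, 0.0505]
ee_rot: [0.491, 0.511, 0.489, -0.509]
wrist_force: [-0.6, -0.2, 0.4]
finger_gap: 1.001
```

```bash
python3 - <<'E'
from h import *
plan([.523,-.2345,.046],-2.3)
for n,(x,y,w,h) in(("scene",(160,110,160,150)),):
    im=env.get_image(n); cv2.imwrite(f"pics/{n}2.png",cv2.resize(im["color"][y:y+h,x:x+w,::-1],None,fx=4,fy=4,interpolation=cv2.INTER_CUBIC))
E
```

```text
t 2.5333 tcp [ 0.5245 -0.2338  0.0505] F [-0.59 -0.21  0.39] gap 1.001 q [-0.62  0.61  1.55  0.    0.98 -0.59]
offset cm [ 0.45 -0.15  0.08] ang deg [ 0.07  0.02 -0.24]
```

View pics/scene2.png

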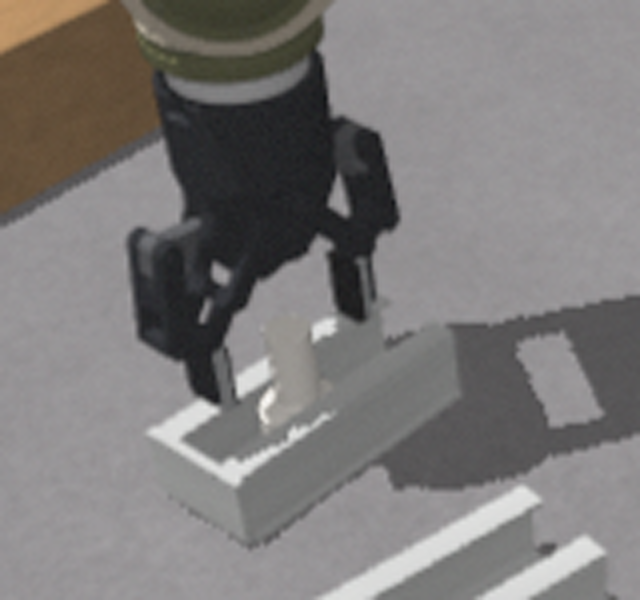

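Fingertips (crop (225,403) and (365,318)) straddle the stem, and the midpoint (295,360) is on its axis. I'll close.

Request:
send_rows:
  increments:
    - {"offset": [0.4, -0.1, 0.1], "angular": [0, 0, -0.2], "fingers": 1}
    - {"offset": [0.4, -0.1, 0.1], "angular": [0, 0, -0.2], "fingers": 0}
    - {"offset": [0.4, -0.1, 0.1], "angular": [0, 0, -0.2], "fingers": -0.5}
    - {"offset": [0.4, -0.1, 0.1], "angular": [0, 0, -0.2], "fingers": -1}
    - {"offset": [0.4, -0.1, 0.1], "angular": [0, 0, -0.2], "fingers": -1}
    - {"offset": [0.4, -0.1, 0.1], "angular": [0, 0, -0.2], "fingers": -1}
    - {"offset": [0.4, -0.1, 0.1], "angular": [0, 0, -0.2], "fingers": -1}
    - {"offset": [0.4, -0.1, 0.1], "angular": [0, 0, -0.2], "fingers": -1}

```text
time: 3.25
tool_pos: [0.5239, -0.2352, 0.0474]
ee_rot: [0.491, 0.51, 0.489, -0.51]
wrist_force: [-0.5, -0.0, 1.4]
finger_gap: 0.264
```

Request:
send_rows:
  increments:
    - {"offset": [0, 0, 0], "angular": [0, 0, 0], "fingers": -1}
    - {"offset": [0, 0, 0], "angular": [0, 0, 0], "fingers": -1}
    - {"offset": [0, 0, 0], "angular": [0, 0, 0], "fingers": -1}
    - {"offset": [0, 0, 0], "angular": [0, 0, 0], "fingers": -1}
    - {"offset": [0, 0, 0], "angular": [0, 0, 0], "fingers": -1}
    - {"offset": [0, 0, 0], "angular": [0, 0, 0], "fingers": -1}

```text
time: 3.75
tool_pos: [0.5239, -0.2352, 0.0474]
ee_rot: [0.491, 0.51, 0.489, -0.509]
wrist_force: [-1.8, 0.5, 0.6]
finger_gap: 0.258
```

```bash
python3 - <<'E'
from h import *
plan([.385,-.2305,.047],-2.3)
for n,(x,y,w,h) in(("scene",(160,110,160,150)),):
    im=env.get_image(n); cv2.imwrite(f"pics/{n}3.png",cv2.resize(im["color"][y:y+h,x:x+w,::-1],None,fx=4,fy=4,interpolation=cv2.INTER_CUBIC))
E
```

```text
t 3.75 tcp [ 0.5239 -0.2352  0.0474] F [-1.79  0.46  0.63] gap 0.258 q [-0.63  0.62  1.55  0.    0.97 -0.59]
offset cm [  0.02 -13.9    0.08] ang deg [ 0.06  0.07 -0.11]
```

View pics/scene3.png

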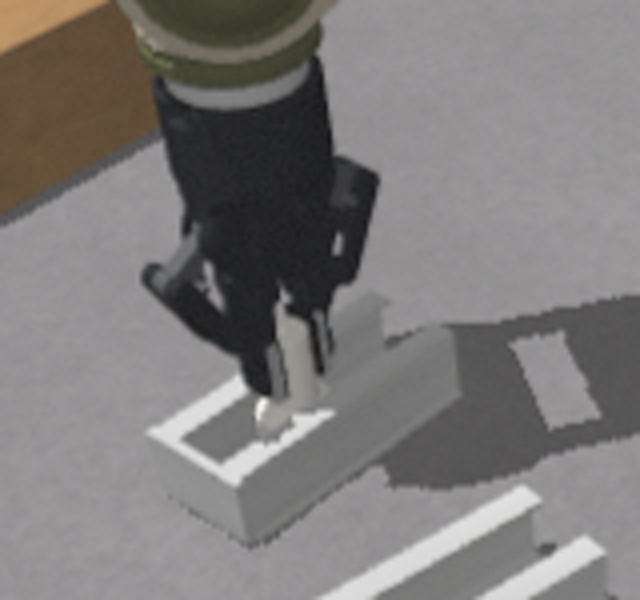

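The stem is gripped (gap 0.258, about 22 mm). I'll slide it out along -x.

Request:
send_rows:
  increments:
    - {"offset": [-0.1, -0.5, 0], "angular": [0, 0, 0], "fingers": -1}
    - {"offset": [-0.1, -1, 0], "angular": [0, 0, 0], "fingers": -1}
    - {"offset": [-0.1, -1.7, 0], "angular": [0, 0, 0], "fingers": -1}
    - {"offset": [-0.1, -2.4, 0], "angular": [0, 0, 0], "fingers": -1}
    - {"offset": [-0.1, -3.1, 0], "angular": [0, 0, 0], "fingers": -1}
    - {"offset": [-0.1, -3.8, 0], "angular": [0, 0, 0], "fingers": -1}
    - {"offset": [-0.1, -4.5, 0], "angular": [0, 0, 0], "fingers": -1}

```text
time: 4.38
tool_pos: [0.478, -0.2334, 0.0484]
ee_rot: [0.491, 0.51, 0.489, -0.51]
wrist_force: [-0.7, -0.3, -0.3]
finger_gap: 0.265
```

```bash
python3 - <<'E'
from h import *
plan([.385,-.2305,.047],-2.3)
for n,(x,y,w,h) in(("scene",(160,110,160,150)),):
    im=env.get_image(n); cv2.imwrite(f"pics/{n}4.png",cv2.resize(im["color"][y:y+h,x:x+w,::-1],None,fx=4,fy=4,interpolation=cv2.INTER_CUBIC))
E
```

```text
t 4.3833 tcp [ 0.478  -0.2334  0.0484] F [-0.68 -0.3  -0.35] gap 0.265 q [-0.67  0.54  1.68  0.    0.91 -0.64]
offset cm [ 0.12 -9.31  0.08] ang deg [ 0.05  0.07 -0.1 ]
```

View pics/scene4.png

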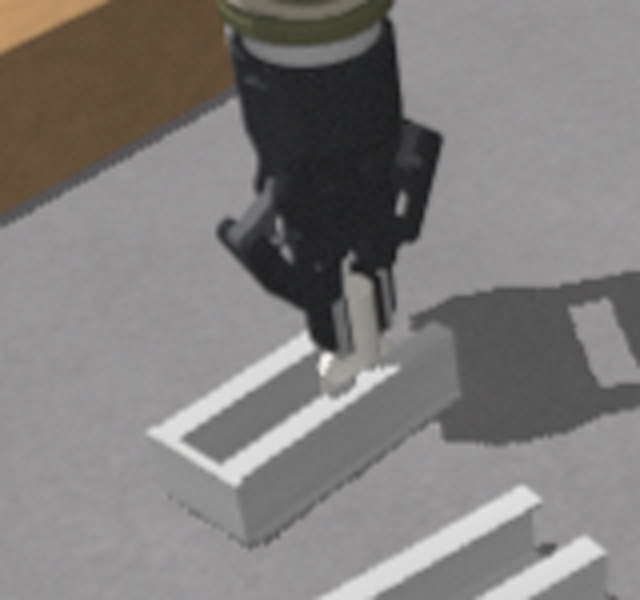

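The knob (crop (355,330)) moves with the gripper and stays upright, with wrist force under 1 N. I'll continue.

Request:
send_rows:
  increments:
    - {"offset": [0, -0.9, 0], "angular": [0, 0, 0], "fingers": -1}
    - {"offset": [0, -2, 0], "angular": [0, 0, 0], "fingers": -1}
    - {"offset": [0, -3.2, 0], "angular": [0, 0, 0], "fingers": -1}
    - {"offset": [0, -4.4, 0.05], "angular": [0, 0, 0], "fingers": -1}
    - {"offset": [0, -5.6, 0.05], "angular": [0, 0, 0], "fingers": -1}
    - {"offset": [0, -6.8, 0.1], "angular": [0, 0, 0], "fingers": -1}
    - {"offset": [0, -8, 0.1], "angular": [0, 0, 0], "fingers": -1}
    - {"offset": [0, -9, 0.1], "angular": [0, 0, 0], "fingers": -1}

```text
time: 5.1
tool_pos: [0.3863, -0.2306, 0.0482]
ee_rot: [0.49, 0.51, 0.49, -0.51]
wrist_force: [0.4, -0.4, -0.9]
finger_gap: 0.261
```

```bash
python3 - <<'E'
from h import *
plan([.385,-.2305,.047],-2.3)
for n,(x,y,w,h) in(("scene",(160,90,160,150)),):
    im=env.get_image(n); cv2.imwrite(f"pics/{n}5.png",cv2.resize(im["color"][y:y+h,x:x+w,::-1],None,fx=4,fy=4,interpolation=cv2.INTER_CUBIC))
E
```

```text
t 5.1 tcp [ 0.3863 -0.2306  0.0482] F [ 0.37 -0.38 -0.92] gap 0.261 q [-0.8   0.4   1.92  0.    0.81 -0.76]
offset cm [ 0.12 -0.13 -0.  ] ang deg [ 0.03  0.04 -0.05]
```

View pics/scene5.png

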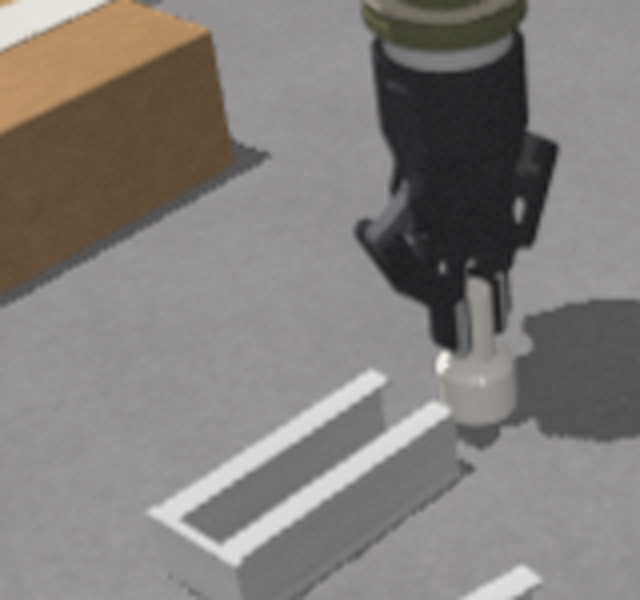

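The knob is free, clear of the rail mouth (crop (480,380)). Lift.

Request:
send_rows:
  increments:
    - {"offset": [-1, 0, 0], "angular": [0, 0, 0], "fingers": -1}
    - {"offset": [-2.5, 0, 0], "angular": [0, 0, 0], "fingers": -1}
    - {"offset": [-4.5, 0, 0], "angular": [0, 0, 0], "fingers": -1}
    - {"offset": [-6.5, 0, 0], "angular": [0, 0, 0], "fingers": -1}
    - {"offset": [-8.5, 0, 0], "angular": [0, 0, 0], "fingers": -1}
    - {"offset": [-10.5, 0, 0], "angular": [0, 0, 0], "fingers": -1}
    - {"offset": [-11.8, 0, 0], "angular": [0, 0, 0], "fingers": -1}
    - {"offset": [-11.8, 0, 0], "angular": [0, 0, 0], "fingers": -1}

```text
time: 5.82
tool_pos: [0.3863, -0.2311, 0.1685]
ee_rot: [-0.492, -0.51, -0.488, 0.51]
wrist_force: [0.3, -0.8, -0.7]
finger_gap: 0.266
```

```bash
python3 - <<'E'
from h import *
plan([.571,.2165,.165],0)
E
```

```text
t 5.8167 tcp [ 0.3863 -0.2311  0.1685] F [ 0.33 -0.82 -0.71] gap 0.266 q [-0.8   0.21  1.81 -0.    1.12 -0.76]
offset cm [  0.25  16.68 -45.46] ang deg [-2.27  0.21 -0.19]
```

Request:
send_rows:
  increments:
    - {"offset": [0, 0.5, -1.5], "angular": [0, 0, 0], "fingers": -1}
    - {"offset": [0, 1.5, -4], "angular": [0, 0, 0], "fingers": -1}
    - {"offset": [0, 2.6, -7], "angular": [0, 0, 0], "fingers": -1}
    - {"offset": [0, 3.7, -10], "angular": [0, 0, 0], "fingers": -1}
    - {"offset": [0, 4.8, -13], "angular": [0, 0, 0], "fingers": -1}
    - {"offset": [0, 5.9, -16], "angular": [0, 0, 0], "fingers": -1}
    - {"offset": [0, 7, -19], "angular": [0, 0, 0], "fingers": -1}
    - {"offset": [0, 8.1, -22], "angular": [0, 0, 0], "fingers": -1}

```text
time: 6.48
tool_pos: [0.4761, -0.0128, 0.1671]
ee_rot: [-0.491, -0.51, -0.489, 0.51]
wrist_force: [0.1, -1.1, -0.6]
finger_gap: 0.263
```

Request:
send_rows:
  increments:
    - {"offset": [0, 1.1, -3], "angular": [0, 0, 0], "fingers": -1}
    - {"offset": [0, 2.2, -6], "angular": [0, 0, 0], "fingers": -1}
    - {"offset": [0, 3.3, -9], "angular": [0, 0, 0], "fingers": -1}
    - {"offset": [0, 4.4, -12], "angular": [0, 0, 0], "fingers": -1}
    - {"offset": [0, 5.5, -15], "angular": [0, 0, 0], "fingers": -1}
    - {"offset": [0, 6.6, -18], "angular": [0, 0, 0], "fingers": -1}
    - {"offset": [0, 7.7, -20], "angular": [0, 0, 0], "fingers": -1}
    - {"offset": [0, 8, -21], "angular": [0, 0, 0], "fingers": -1}

```text
time: 7.15
tool_pos: [0.5649, 0.1963, 0.165]
ee_rot: [-0.492, -0.509, -0.489, 0.51]
wrist_force: [-0.0, 0.5, -1.4]
finger_gap: 0.264
```

```bash
python3 - <<'E'
from h import *
plan([.571,.2165,.125],0)
E
```

```text
t 7.15 tcp [0.5649 0.1963 0.165 ] F [-0.    0.51 -1.36] gap 0.264 q [ 0.14  0.53  1.36 -0.    1.25  0.18]
offset cm [ 3.99  0.53 -2.06] ang deg [-2.17  0.18 -0.08]
```

Request:
send_rows:
  increments:
    - {"offset": [1, 0.3, -1], "angular": [-1, 0.2, 0], "fingers": -1}
    - {"offset": [2, 0.5, -2], "angular": [-2, 0.2, 0], "fingers": -1}
    - {"offset": [3, 0.5, -2], "angular": [-2, 0.2, 0], "fingers": -1}
    - {"offset": [4, 0.5, -2], "angular": [-2, 0.2, 0], "fingers": -1}
    - {"offset": [4.2, 0.5, -2], "angular": [-2, 0.2, 0], "fingers": -1}
    - {"offset": [4.2, 0.5, -2], "angular": [-2, 0.2, 0], "fingers": -1}
    - {"offset": [4.2, 0.5, -2], "angular": [-2, 0.2, 0], "fingers": -1}

```text
time: 7.73
tool_pos: [0.5708, 0.2154, 0.1233]
ee_rot: [0.499, 0.501, 0.499, -0.5]
wrist_force: [-0.6, 0.8, -0.4]
finger_gap: 0.258
```

```bash
python3 - <<'E'
from h import *
import pickle
plan([.571,.2165,.116],0)
x,y,w,h=360,220,130,150
im=env.get_image("scene"); pickle.dump(im,open("s6.pkl","wb"))
cv2.imwrite("pics/scene6.png",cv2.resize(im["color"][y:y+h,x:x+w,::-1],None,fx=4,fy=4,interpolation=cv2.INTER_CUBIC))
im=env.get_image("top");pickle.dump(im,open("t6.pkl","wb"))
x,y,w,h=140,150,130,130
cv2.imwrite("pics/top6.png",cv2.resize(im["color"][y:y+h,x:x+w,::-1],None,fx=4,fy=4,interpolation=cv2.INTER_CUBIC))
E
```

```text
t 7.7333 tcp [0.5708 0.2154 0.1233] F [-0.62  0.83 -0.4 ] gap 0.258 q [0.17 0.59 1.37 0.   1.18 0.17]
offset cm [ 0.73  0.02 -0.11] ang deg [-0.22 -0.02 -0.1 ]
```

View pics/scene6.png

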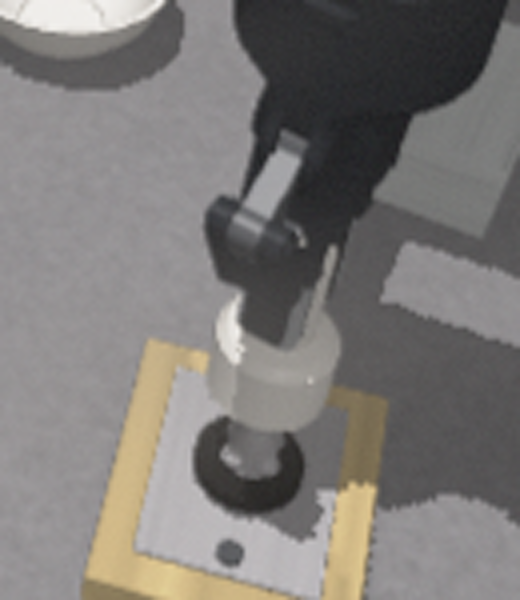

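View pics/top6.png

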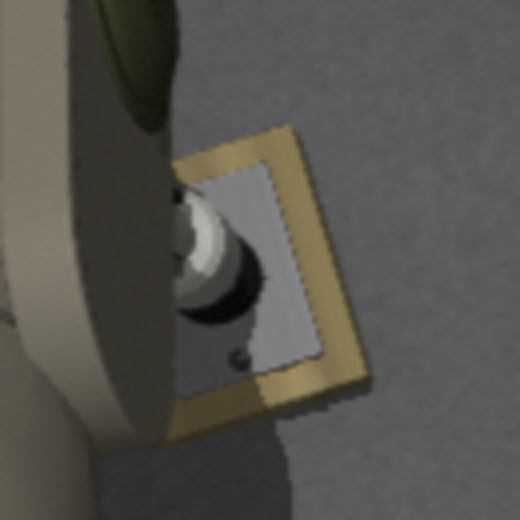

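```bash
cat > ov.py <<'E'
from h import *
import pickle
def circ(im,c,r,z,x0,y0,k):
    a=np.linspace(0,2*np.pi,73)
    return np.array([[(q-o+.5)*k-.5 for q,o in zip(proj(im,[c[0]+r*np.cos(t),c[1]+r*np.sin(t),z]),(x0,y0))] for t in a])
def overlay(im,name,x0,y0,w,h,k,kc,zm,sc):
    c=cv2.resize(im["color"][y0:y0+h,x0:x0+w,::-1],None,fx=k,fy=k,interpolation=cv2.INTER_CUBIC); c=cv2.convertScaleAbs(c,alpha=1.3)
    for (cc,r,z,col) in((kc,.022,zm,(0,0,255)),(kc,.022,zm+.032,(0,0,255)),(kc,.012,zm+.076,(0,255,255)),(sc,.021,.036,(0,255,0)),(sc,.004,.057,(255,0,0))):
        cv2.polylines(c,[np.round(circ(im,cc,r,z,x0,y0,k)).astype(int)],True,col,1)
    cv2.imwrite("pics/"+name,c)
E
python3 - <<'E'
from ov import *
overlay(pickle.load(open("s6.pkl","rb")),"ovs6.png",395,265,65,95,6,(.5708,.2154),.0799,(.571,.2165))
overlay(pickle.load(open("t6.pkl","rb")),"ovt6.png",170,185,60,60,8,(.5708,.2154),.0799,(.571,.2165))
E
```

```text
(no output)
```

View pics/ovs6.png

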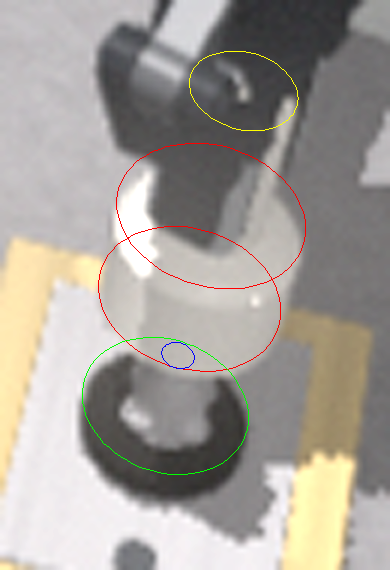

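View pics/ovt6.png

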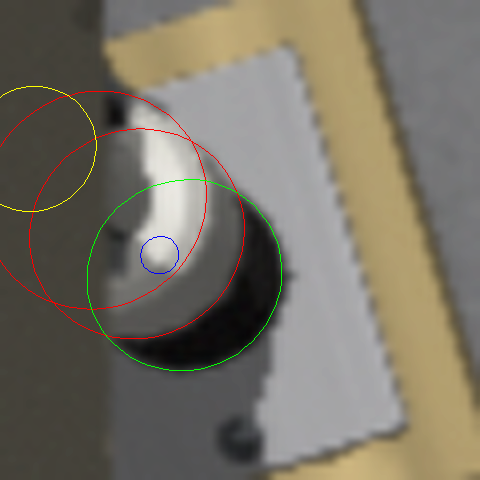

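```bash
python3 - <<'E'
import pickle,cv2
im=pickle.load(open("s6.pkl","rb"))
c=cv2.resize(im["color"][280:352,402:466,::-1],None,fx=8,fy=8,interpolation=cv2.INTER_CUBIC); cv2.imwrite("pics/z6.png",cv2.convertScaleAbs(c,alpha=1.2))
E
```

```text
(no output)
```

View pics/z6.png

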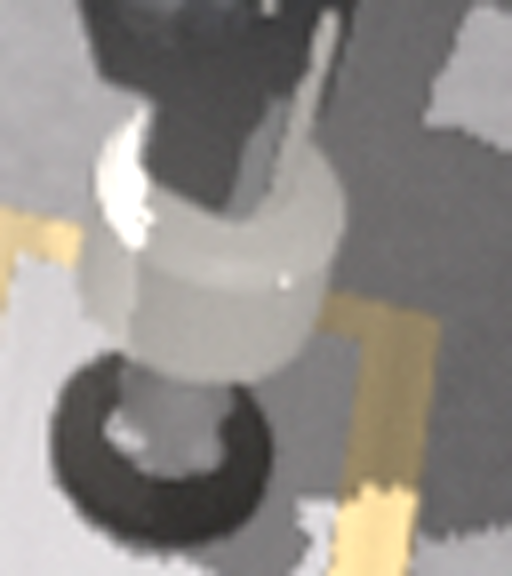

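In the scene view the skirt bottom is centred at about pixel (427,318) and the collar at (422,337). Both are within about 1 px of the model for a coaxial knob, and the top overlay agrees. The stem slope matches vertical. I'll lower it over the tip.

Request:
send_rows:
  increments:
    - {"offset": [0.5, 0, 0], "angular": [0, 0, 0], "fingers": -1}
    - {"offset": [1, 0, 0], "angular": [0, 0, 0], "fingers": -1}
    - {"offset": [1.4, 0, 0], "angular": [0, 0, 0], "fingers": -1}
    - {"offset": [1.8, 0, 0], "angular": [0, 0, 0], "fingers": -1}
    - {"offset": [2.2, 0, 0], "angular": [0, 0, 0], "fingers": -1}
    - {"offset": [2.5, 0, 0], "angular": [0, 0, 0], "fingers": -1}
    - {"offset": [2.7, 0, 0], "angular": [0, 0, 0], "fingers": -1}
    - {"offset": [2.7, 0, 0], "angular": [0, 0, 0], "fingers": -1}

```text
time: 8.5
tool_pos: [0.5709, 0.2156, 0.0961]
ee_rot: [0.499, 0.501, 0.499, -0.5]
wrist_force: [0.0, -0.9, -1.9]
finger_gap: 0.263
```

```bash
python3 - <<'E'
from ov import *
plan([.571,.2158,.085],0)
s=env.sense();im=env.get_image("scene"); p=s["tool_pos"]
overlay(im,"ovs7.png",390,250,80,100,6,p[:2],p[2]-.0434,(.571,.2165))
E
```

```text
t 8.5 tcp [0.5709 0.2156 0.0961] F [ 0.05 -0.93 -1.94] gap 0.263 q [0.17 0.62 1.39 0.   1.12 0.17]
offset cm [ 1.11  0.01 -0.02] ang deg [-0.2  -0.03 -0.11]
```

View pics/ovs7.png

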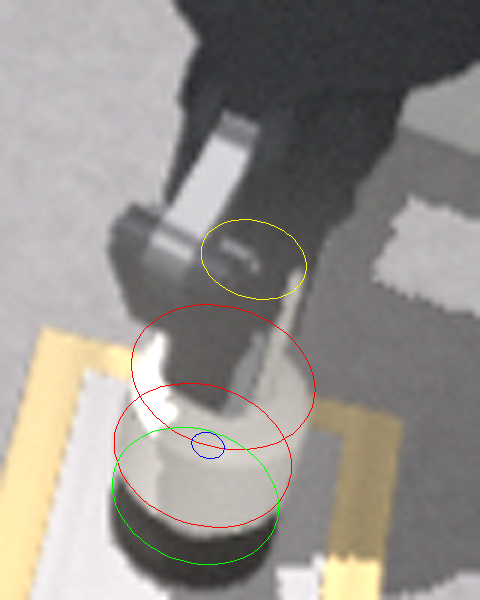

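The tip is inside the mouth, coaxial in the overlay, with low force. I'll press on through the click in steps.

Request:
send_rows:
  increments:
    - {"offset": [0.15, 0, 0], "angular": [0, 0, 0], "fingers": -1}
    - {"offset": [0.3, 0, 0], "angular": [0, 0, 0], "fingers": -1}
    - {"offset": [0.45, 0, 0], "angular": [0, 0, 0], "fingers": -1}
    - {"offset": [0.55, 0, 0], "angular": [0, 0, 0], "fingers": -1}
    - {"offset": [0.55, 0, 0], "angular": [0, 0, 0], "fingers": -1}

```text
time: 8.97
tool_pos: [0.5713, 0.2158, 0.0912]
ee_rot: [0.5, 0.502, 0.499, -0.5]
wrist_force: [1.3, 1.5, 0.2]
finger_gap: 0.266
```

Request:
send_rows:
  increments:
    - {"offset": [0.1, 0, 0], "angular": [0, 0, 0], "fingers": -1}
    - {"offset": [0.2, 0, 0], "angular": [0, 0, 0], "fingers": -1}
    - {"offset": [0.3, 0, 0], "angular": [0, 0, 0], "fingers": -1}

```text
time: 9.22
tool_pos: [0.5721, 0.2161, 0.0892]
ee_rot: [0.5, 0.503, 0.498, -0.499]
wrist_force: [0.9, 2.1, 9.7]
finger_gap: 0.266
```

Request:
send_rows:
  increments:
    - {"offset": [0.1, 0, 0], "angular": [0, 0, 0], "fingers": -1}
    - {"offset": [0.2, 0, 0], "angular": [0, 0, 0], "fingers": -1}
    - {"offset": [0.3, 0, 0], "angular": [0, 0, 0], "fingers": -1}

```text
time: 9.47
tool_pos: [0.5725, 0.2164, 0.0873]
ee_rot: [0.5, 0.503, 0.498, -0.498]
wrist_force: [-0.3, 1.3, 6.4]
finger_gap: 0.265
```

The force rose to about 10 N near a mouth height of 22 mm and is now dropping, as expected at the click. I'll continue down to the collar.

Request:
send_rows:
  increments:
    - {"offset": [0.2, 0, 0], "angular": [0, 0, 0], "fingers": -1}
    - {"offset": [0.4, 0, 0], "angular": [0, 0, 0], "fingers": -1}
    - {"offset": [0.6, 0, 0], "angular": [0, 0, 0], "fingers": -1}
    - {"offset": [0.7, 0, 0], "angular": [0, 0, 0], "fingers": -1}
    - {"offset": [0.7, 0, 0], "angular": [0, 0, 0], "fingers": -1}

```text
time: 9.88
tool_pos: [0.5723, 0.2163, 0.0797]
ee_rot: [0.5, 0.503, 0.498, -0.499]
wrist_force: [-0.4, 0.9, -1.3]
finger_gap: 0.262
```

```bash
python3 - <<'E'
from ov import *
plan([.571,.2165,.0745],0)
s=env.sense();im=env.get_image("scene"); p=s["tool_pos"]
overlay(im,"ovs8.png",390,260,80,100,6,p[:2],p[2]-.0434,(.571,.2165))
E
```

```text
t 9.8833 tcp [0.5723 0.2163 0.0797] F [-0.42  0.93 -1.29] gap 0.262 q [0.17 0.64 1.4  0.   1.09 0.17]
offset cm [ 0.52 -0.14 -0.02] ang deg [-0.2  -0.11 -0.37]
```

View pics/ovs8.png

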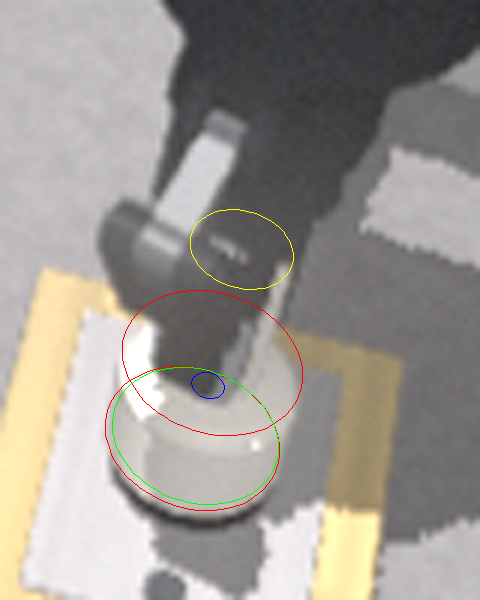

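It clicked: the force fell to about zero and the mouth is at the collar top (the skirt sits on the black ring near crop (195,515)). Now I'll push the collar down.

Request:
send_rows:
  increments:
    - {"offset": [0.15, 0, 0], "angular": [0, 0, 0], "fingers": -1}
    - {"offset": [0.3, 0, 0], "angular": [0, 0, 0], "fingers": -1}
    - {"offset": [0.45, 0, 0], "angular": [0, 0, 0], "fingers": -1}
    - {"offset": [0.6, 0, 0], "angular": [0, 0, 0], "fingers": -1}
    - {"offset": [0.6, 0, 0], "angular": [0, 0, 0], "fingers": -1}
    - {"offset": [0.6, 0, 0], "angular": [0, 0, 0], "fingers": -1}

```text
time: 10.43
tool_pos: [0.5726, 0.2163, 0.0747]
ee_rot: [0.5, 0.503, 0.498, -0.498]
wrist_force: [-3.6, 1.2, 7.6]
finger_gap: 0.263
```

```bash
python3 - <<'E'
from ov import *
plan([.571,.2165,.0735],0)
s=env.sense();im=env.get_image("scene"); p=s["tool_pos"]
overlay(im,"ovs9.png",390,260,80,100,6,p[:2],p[2]-.0434,(.571,.2165))
plan([.571,.2165,.0735],0)
E
```

```text
t 10.4333 tcp [0.5726 0.2163 0.0747] F [-3.59  1.21  7.65] gap 0.263 q [0.17 0.65 1.41 0.   1.08 0.17]
offset cm [ 0.12 -0.16 -0.02] ang deg [-0.19 -0.12 -0.42]
t 10.4833 tcp [0.5726 0.2164 0.0748] F [-4.14 -0.02  7.85] gap 0.262 q [0.17 0.65 1.41 0.   1.08 0.17]
offset cm [ 0.13 -0.16 -0.01] ang deg [-0.19 -0.12 -0.42]
```

View pics/ovs9.png

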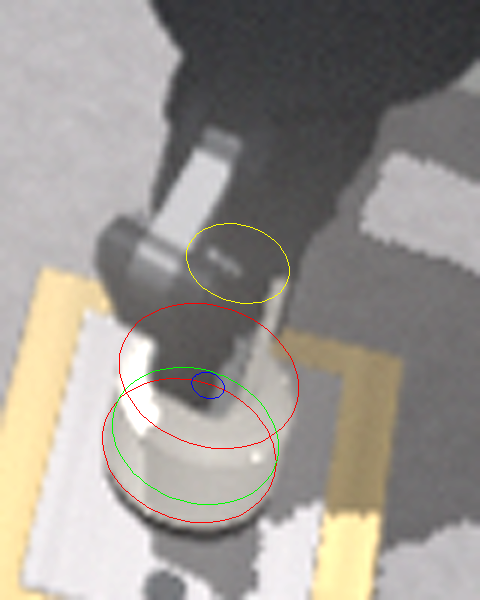

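Fz is about 8 N (9 N allowing for the baseline), so the collar is about 4.5 mm down. I'll press a little further for margin, easing the sideways offset.

Request:
send_rows:
  increments:
    - {"offset": [0.1, -0.05, 0], "angular": [0, 0, 0], "fingers": -1}
    - {"offset": [0.2, -0.1, 0], "angular": [0, 0, 0], "fingers": -1}
    - {"offset": [0.3, -0.1, 0], "angular": [0, 0, 0], "fingers": -1}
    - {"offset": [0.3, -0.1, 0], "angular": [0, 0, 0], "fingers": -1}
    - {"offset": [0.3, -0.1, 0], "angular": [0, 0, 0], "fingers": -1}
    - {"offset": [0.3, -0.1, 0], "angular": [0, 0, 0], "fingers": -1}

```text
time: 10.98
tool_pos: [0.5724, 0.2164, 0.0733]
ee_rot: [0.501, 0.504, 0.497, -0.498]
wrist_force: [-2.7, -0.1, 9.7]
finger_gap: 0.262
```

```bash
python3 - <<'E'
from ov import *
for i in range(3):
  s=env.sense();im=env.get_image("scene"); p=s["tool_pos"]; print(s["time"],p.round(4),s["wrist_force"].round(2),s["finger_gap"])
overlay(im,"ovs10.png",390,260,80,100,6,p[:2],p[2]-.0434,(.571,.2165)); save(im,"final.png")
E
```

```text
10.9833 [0.5724 0.2164 0.0733] [-2.66 -0.05  9.67] 0.2624172823443514
11.0333 [0.5725 0.2164 0.0733] [-1.8   1.05 10.43] 0.2629236728429151
11.0833 [0.5725 0.2164 0.0733] [-1.03 -0.39 10.9 ] 0.26717369570253635
```

View pics/ovs10.png

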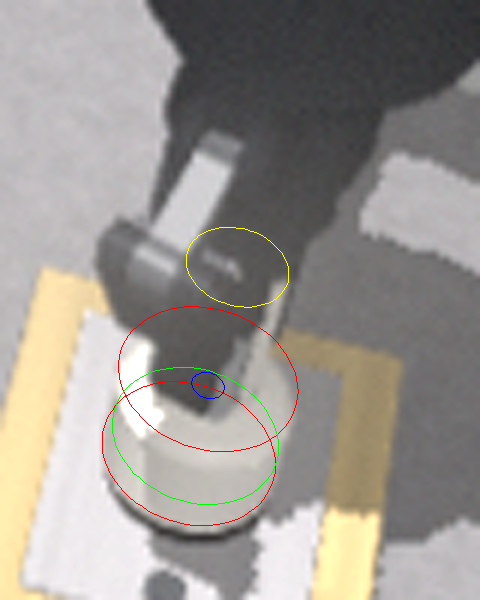

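View pics/final.png

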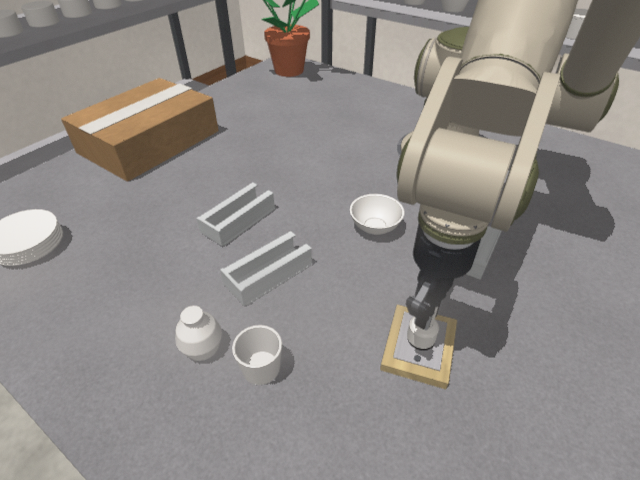

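The knob is home on the stud (scene (423,335)) and the collar is pressed, with a steady push of about 10.5 N. The cup, bowl and vase stand where they were. I'll hand in.

```bash
python3 -c "
from rig import env
env.finish_job()"
```

```text
the job is handed in; nothing more can be done
```

The knob is clicked home on the stud with the rubber collar pressed down. I handed the job in at about 11 s of robot time, with the arm still gripping and pushing.

**What I did:** I took the knob from the rail farthest to the robot's right, the only rail with a knob in it. I slid it along the slot and out of the open end, carried it over the stud, and pressed it down.

**Last checks:**
- **Click:** the force rose to about 10 N with the mouth near 22 mm above the foot. It then fell to about zero as the mouth reached the collar.
- **Collar:** at the end the gripper was about 6 mm below where the mouth met the collar, pushing steadily at about 10 to 11 N. By both the depth and the force, the collar is near the bottom of its travel. There is no direct reading of it.
- **Sideways force:** it was 1 to 4 N during the press and about 1 N at the end.
- **Bystanders:** the cup, bowl and vase look unmoved in the final picture.

**Disagreements:** the two cameras differed by 1 to 2 px, which fits their stated calibration. The skirt's outline hinted at a tilt of up to 3°, but the stem's edge looked vertical and the knob went on without trouble.

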